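# Dock a dish carrier at the reader through an L-shaped slot

## Task

The orange carrier holding a petri dish rides on the aluminium guide plate, with a pin under it running in the plate's L-shaped slot. Push the carrier from outside with the fingertips along the slot to the corner, then turn and push it up to the white reader head until the pin is fully home at the end of the slot, and back away. Do not lift the carrier out of the slot, do not touch the dish, leave it lying in the carrier, and leave the other things on the table where they are.

Things in the scene. Friction and masses are not known exactly. Their poses are not given: they have to be found in the camera images.
- guide_plate: guide plate fixed to the table, aluminium on a black base, 16 mm thick, L-shaped outline (own frame, mm): x -100..115 for y -118..5, x -100..20 for y 5..130. Origin on the table, z up; yaw varies. Slot 14 mm wide, 12 deep: long leg along -y, then short leg along +x. A fixed white reader head (x 76..112, y -113..3, top 74 above the table) stands past the slot's end
- slot_start (a point): point on the plate's top: pin centre with the carrier at the closed start of the long leg (plate frame -45, 75, 16 mm). The long leg runs straight from here to slot_corner, 130 mm
- slot_corner (a point): point on the plate's top: centre of the slot's corner (plate frame -45, -55, 16 mm). The short leg runs straight from here to slot_end, 63 mm
- slot_end (a point): point on the plate's top: pin centre when fully home against the closed end of the short leg (plate frame 18, -55, 16 mm); the carrier then stands 6 mm short of the reader head
- carrier: orange round open cup, 104 mm outside diameter, 30 mm high, wall 3.5, floor 5, about 0.25 kg; slides flat on the plate's top (2 to 3 N) and stays where left. Origin at the centre of its underside, z up; a steel pin of 11 mm diameter reaches 10 mm down from there into the slot, 1.5 mm play each side; the carrier may turn about it. Starts in the first half of the long leg
- dish: clear lidded petri dish, 90 mm across, 15 mm high, lying loose on the carrier's floor, its top 10 mm below the carrier's rim. Origin at the centre of its underside
- amber_bottle: amber dropper bottle with a red-brown rubber bulb, 29 mm across, 93 mm tall, standing upright on the table in the plate's notch; bystander; origin at the centre of its underside
- brown_bottle: brown dropper bottle with a black cap, 27 mm across, 61 mm tall, standing upright on the table in the plate's notch; bystander; origin at the centre of its underside
- capped_tube: sample tube with green content and a blue screw cap, 34 mm across, 116 mm tall, standing upright on the table to the right of the plate; bystander; origin at the centre of its underside
- spare_dish: clear lidded petri dish, 90 mm across, 15 mm high, lying on the table to the right of the plate; bystander; origin at the centre of its underside
- marker: white marker pen with a black cap, 136 mm long (along its y axis), 15 mm thick, lying on the table to the right of the plate; bystander; origin at the centre of its underside
Things that resemble listed ones, but are neither listed nor needed, are in the scene too. Several things have the shape of the carrier; the one meant has the colours described above.

How it is judged:
By the outcome, as a careful person would: the job done as asked, in the order asked, and still so for the second after the job is handed in, with the robot touching nothing.
It also fails if it takes over 48 s, if anything falls off the work surface, if the arm or the gripper's body presses on something with over 40 N, if the wrist force passes 120 N, or if a joint passes its speed limit or range.

## Robot

A 7-joint arm with a two-finger parallel gripper is mounted at the origin on a cart in front of the work surface, level with it; the furniture and walls round the work are solid. World frame = base frame: x ahead of the robot, y to its left, z up, the work surface at z = 0. Lengths are in mm, angles in rad, forces in N, time in s.
With the tool pointing down it reaches from about 425 to 925 mm from the base axis. Payload 6.8 kg.
Tool frame: the origin (TCP) lies at the very end of the fingers, on their centre line; the grasp point (between the pads) lies 19 mm behind it; z points along the fingers, y is the line along which they close (so a half turn about z gives the same grasp; the last joint's range is limited). The gripper opens to 88 mm and grips with 3 to 60 N. Pads are 20 mm wide; open, the fingers measure 115 mm over their backs; the gripper's body (75 mm by 178 mm) begins 61 mm behind the grasp point.
Start: joints at [-1.376, 0.477, 0.022, 1.555, -0.011, 1.109, -0.083], TCP at [201.277, 644.31, 222.664] pointing down, gripper open.
Joint ranges: [-2.96, 2.96], [-0.34, 2.1], [-1.41, 1.46], [0.24, 2.44], [-1.37, 4.51], [0.17, 1.92], [-2.96, 2.96]. Speed limits (rad/s): [2.39, 2.39, 3.14, 3.14, 3.14, 3.14, 3.14].

## Interface

Orientations are given as a unit quaternion [w, x, y, z].
In Python, from plant import manip gives the robot as it stands.
- The arm moves only by the tool jog_arm, never from a script. Its argument "moves" is a list of rows, each an object of numbers: "gripper": the finger opening in mm, from 0 to 87.8; "dx", "dy", "dz": the shift along the tool's x, y, z in mm; "roll": the turn about the tool's z in degrees. In form: [{"gripper": .., "dx": .., "dy": .., "dz": .., "roll": ..}, ...]. A call has 1 to 10 rows; each row shifts and turns the commanded pose from where the row before left it, along the tool's axes as they then stand; what a row does not reach is not made up. A row lasts 1/10 s, in which the tool goes at most 50 mm and 8.59 degrees, less where a joint would pass 70% of its speed; a pose out of reach is approached as far as the arm can. A call with a gripper value outside its range is refused whole. The fingers move at their own pace and stop on an object; the grip force is fixed at half the most. Time passes only in rows, so rows that do not move let the fingers close. It gives the time, the measured TCP pose, the force, the opening and the grip force at its end, in the units of the state.
- manip.get_obs(): the state, without advancing time (a new reading comes with each control period).
- manip.read_camera(name): name is "scene" or "top" or "wrist"; returns the picture (384x512x3 uint8, red, green, blue); there is no depth.
- manip.camera_params(name): a dict with "fx", "fy", "cx", "cy" (pixels), "T" (4x4, takes a point from camera to world coordinates); the wrist camera has in their place "hand_eye" (4x4, takes a point from camera to tool coordinates, whose origin is the TCP and whose axes are the flange's). Camera axes: x right, y down, z forward; pixel columns grow to the right and rows downward; lengths in mm; the calibration is good to about 2 mm. A picture is of the moment at which its call begins: read the wrist's pose just before it. camera_params takes no time and is no camera call.
- manip.close_job(): hands the job in; it is judged then, once.
The state is a dict: "time_s": time; "q": joint angles; "dq": joint speeds; "tau": joint torques, N m; "position": TCP position; "tcp_rot": TCP orientation; "ft_force": force on the tool from outside, world axes, zero at the start; "torque": the same for the moment, N m; "opening": finger opening in mm; "finger_force": force on a finger pad.
Only numpy, scipy, OpenCV 4.12 (cv2) and the standard library are available. Lean on these libraries where they do the work, as an engineer would, in place of code of your own. Each camera call takes 0.05 s, during which the arm holds its last target. There are 200 camera calls.

## Working session

There is one attempt and no reset: what is moved stays moved. The work goes in short steps, Python scripts to look and compute and a tool call to move; the robot and the scene stay as the last step left them, time stands still between calls to the robot, and variables do not carry over. Pictures are saved under pics/ and viewed, at most 10 in all, crops included, and the job is handed in when it is done.

Besides the shell and the picture viewer there is one more tool, called after "Request:" by a JSON object that holds its "method" and its "body", one argument or row to a line. jog_arm: Moves the arm, as the interface text tells. Its arguments: {"type":"object","properties":{"moves":{"type":"array","items":{"type":"object","properties":{"gripper":{"type":"number"},"dx":{"type":"number"},"dy":{"type":"number"},"dz":{"type":"number"},"roll":{"type":"number"}}}}},"required":["moves"]}

```bash
ls; mkdir -p pics
python3 - <<'E'
from plant import manip
import cv2,numpy as np
o=manip.get_obs();print(o)
for n in("top","scene"):
    cv2.imwrite(f"pics/{n}0.png",manip.read_camera(n)[:,:,::-1]);print(n,manip.camera_params(n))
E
```

```text
pics
{'time_s': 0.0, 'q': array([-1.37609909,  0.47781566,  0.02233446,  1.55644195, -0.01148285,
        1.10929978, -0.08310599]), 'dq': array([-0.00082348,  0.00202451, -0.00045173,  0.0005782 ,  0.00093192,
        0.00167176,  0.00038382]), 'tau': array([-9.86470195e-05, -5.82858825e+01,  1.53473798e+00, -2.72598660e+01,
       -5.43852104e-02,  1.69344671e-02,  1.58998455e-04]), 'position': array([201.1158132 , 643.70963345, 221.67521598]), 'tcp_rot': array([-6.39102566e-05,  1.50806970e-01,  9.88562803e-01, -9.16047999e-04]), 'ft_force': array([-0.02348045,  0.4020288 , -0.21102003]), 'torque': array([-0.04276341, -0.01726213, -0.00737899]), 'finger_force': 0.0, 'opening': 87.72896702054143}
top {'fx': 350.29084086785014, 'fy': 350.29084086785014, 'cx': 247.8061374080994, 'cy': 193.50141949720543, 'T': array([[-9.26358330e-03, -9.82373855e-01,  1.86697070e-01,
         3.36443973e+02],
       [-9.99807993e-01,  1.23233818e-02,  1.52351798e-02,
        -1.56612030e+02],
       [-1.72673816e-02, -1.86520091e-01, -9.82299391e-01,
         8.83906629e+02],
       [ 0.00000000e+00,  0.00000000e+00,  0.00000000e+00,
         1.00000000e+00]])}
scene {'fx': 450.4384081505901, 'fy': 450.4384081505901, 'cx': 248.13004308810167, 'cy': 194.87237267131007, 'T': array([[-8.02444908e-01, -2.34452795e-01,  5.48738605e-01,
        -1.64207901e+02],
       [-5.96722236e-01,  3.11921168e-01, -7.39342787e-01,
         8.00282538e+02],
       [ 2.17779612e-03, -9.20726383e-01, -3.90202749e-01,
         5.28405643e+02],
       [ 0.00000000e+00,  0.00000000e+00,  0.00000000e+00,
         1.00000000e+00]])}
```

View pics/top0.png

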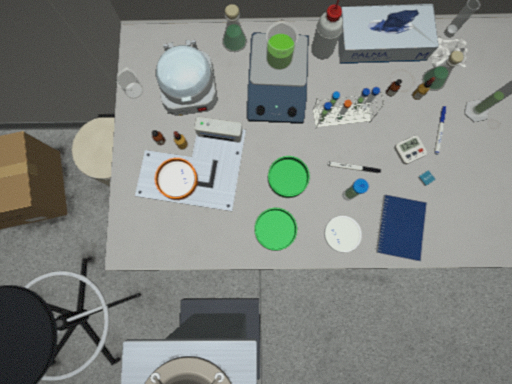

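View pics/scene0.png

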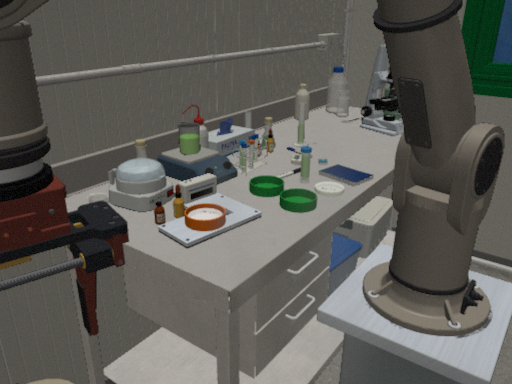

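The top view shows the orange carrier at about (177,179) on the plate. The slot's short leg runs up from about (207,187) to (214,160), toward the reader head at (218,128). The bottles are at (158,137) and (180,140). The scene view agrees.

```bash
cat > h.py <<'E'
import numpy as np,cv2
from plant import manip
def ray(cam,uv,z):
    p=manip.camera_params(cam);T=p["T"]
    d=T[:3,:3]@np.array([(uv[0]-p["cx"])/p["fx"],(uv[1]-p["cy"])/p["fy"],1])
    return (T[:3,3]+d*(z-T[2,3])/d[2])[:2]
def proj(cam,X):
    p=manip.camera_params(cam);T=p["T"];c=T[:3,:3].T@(np.asarray(X,float)-T[:3,3])
    return np.array([p["fx"]*c[0]/c[2]+p["cx"],p["fy"]*c[1]/c[2]+p["cy"]])
def carrier(cam,im): # orange rim outer contour -> ellipse centre at rim z 46
    h=cv2.cvtColor(im,cv2.COLOR_RGB2HSV)
    m=cv2.inRange(h,(3,150,120),(18,255,255))
    cs=max(cv2.findContours(m,cv2.RETR_EXTERNAL,cv2.CHAIN_APPROX_NONE)[0],key=cv2.contourArea)
    return cs
E
python3 - <<'E'
from h import *
im=cv2.imread("pics/top0.png")[:,:,::-1].copy()
c=carrier("top",im)
print(cv2.boundingRect(c))
P=np.array([ray("top",p[0],46) for p in c]);print(cv2.minEnclosingCircle(P.astype(np.float32)), cv2.fitEllipse(P.astype(np.float32)))
cv2.imwrite("pics/crop.png",cv2.resize(im[110:220,125:255,::-1],None,fx=6,fy=5.4,interpolation=cv2.INTER_CUBIC))
E
```

```text
(155, 158, 42, 41)
((537.000732421875, 33.627994537353516), 51.40085983276367) ((537.14990234375, 33.781585693359375), (98.46568298339844, 100.77450561523438), 133.48150634765625)
```

View pics/crop.png

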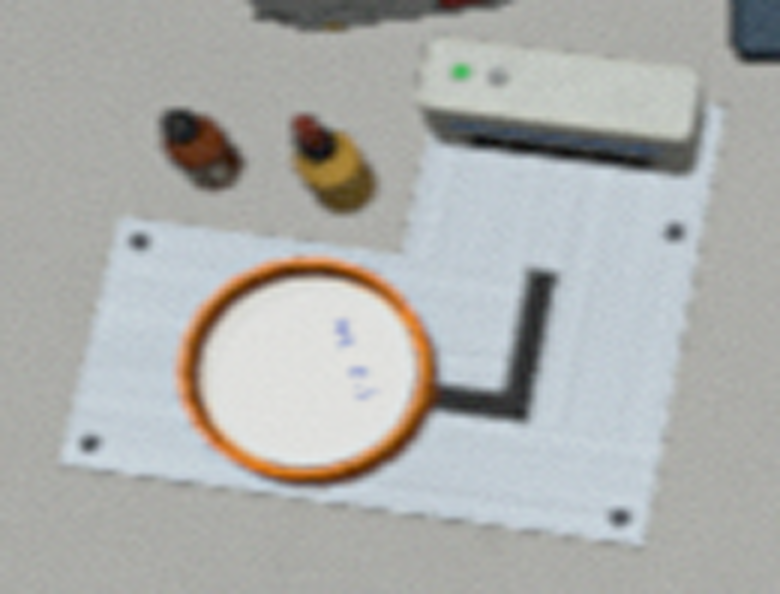

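The crop shows the plate corners at (120,217), (65,463), (640,543) and the notch corner at (403,253). The slot's outer corner is at (527,418) and its end at (540,270). I'll fit the plate pose from these.

```bash
cat >> h.py <<'E'
try:
    _p=np.load("plate.npy");A=_p[:2,:2];t=_p[:2,2]
    w2p=lambda X:A.T@(np.asarray(X)-t)
    p2w=lambda X:A@np.asarray(X,float)+t
except FileNotFoundError: pass
E
python3 - <<'E'
from h import *
px=np.array([(120,217),(65,463),(640,543),(403,253),(527,418),(507,395),(527,268),(557,272)],float)
pl=np.array([(20,130),(-100,130),(-100,-118),(20,5),(-52,-62),(-38,-48),(25,-48),(25,-62)],float)
W=np.array([ray("top",((x+.5)/6+124.5,(y+.5)/5.4+109.5),16) for x,y in px])
a,b=pl-pl.mean(0),W-W.mean(0)
th=np.arctan2((a[:,0]*b[:,1]-a[:,1]*b[:,0]).sum(),(a*b).sum())
A=np.array([[np.cos(th),-np.sin(th)],[np.sin(th),np.cos(th)]]);t=W.mean(0)-A@pl.mean(0)
print(np.degrees(th),t,(W-(pl@A.T+t)).round(1))
np.save("plate.npy",np.c_[A,t])
C=np.array([537,33.7]);print("carrier plate",A.T@(C-t))
for n,p in dict(start=(-45,75),corner=(-45,-55),end=(18,-55)).items(): print(n,A@p+t)
E
```

```text
-9.567277128856382 [577.80390964  -1.68182042] [[ 1.2  0.7]
 [-0.6 -1.4]
 [-0.1  0.1]
 [ 2.2  0.7]
 [ 3.1  0.6]
 [-1.9 -2.3]
 [-2.1  0.3]
 [-1.9  1.2]]
carrier plate [-46.11702956  28.10786088]
start [545.89522885  79.7542655 ]
corner [524.28850141 -48.4375803 ]
end [586.41224207 -58.90853283]
```

```bash
cat >> h.py <<'E'
from scipy.spatial.transform import Rotation as R
def where(o=None):
    o=o or manip.get_obs();w,x,y,z=o["tcp_rot"];M=R.from_quat([x,y,z,w]).as_matrix()
    return o["position"],M
def togo(plx,ply,z,yaw_y=None):
    p,M=where();d=np.r_[p2w((plx,ply)),z]-p
    ya=np.degrees(np.arctan2(M[1,1],M[0,1]))
    print("t",manip.get_obs()["time_s"],"plate pos",w2p(p[:2]).round(1),p[2].round(1),"tool shift",(M.T@d).round(1),"world",d.round(0),"tooly yaw rel plate",(ya+9.57).round(2),"tilt",M[2].round(3))
E
python3 -c "
from h import *
togo(-45,118,130)"
```

```text
t 0.1 plate pos [-478.7  573.9] 221.8 tool shift [-491.4 -392.8   92.5] world [ 352. -522.  -92.] tooly yaw rel plate 82.22 tilt [-0.    -0.002 -1.   ]
```

Request:
{"method": "jog_arm", "body": {
  "moves": [
    {"dx":-25,"dy":-20,"gripper":50},
    {"dx":-25,"dy":-20,"gripper":50},
    {"dx":-25,"dy":-20,"gripper":50},
    {"dx":-25,"dy":-20,"gripper":50},
    {"dx":-25,"dy":-20,"gripper":50},
    {"dx":-25,"dy":-20,"gripper":50},
    {"dx":-25,"dy":-20,"gripper":50},
    {"dx":-25,"dy":-20,"gripper":50},
    {"dx":-25,"dy":-20,"gripper":50},
    {"dx":-25,"dy":-20,"gripper":50}
  ]
}}

```text
invalid input at $.moves[0]: expected keys gripper, dx, dy, dz, roll
```

Request:
{"method": "jog_arm", "body": {
  "moves": [
    {"dx":-24,"dy":-19,"gripper":50},
    {"dx":-24,"dy":-19,"gripper":50},
    {"dx":-24,"dy":-19,"gripper":50},
    {"dx":-24,"dy":-19,"gripper":50},
    {"dx":-24,"dy":-19,"gripper":50},
    {"dx":-24,"dy":-19,"gripper":50},
    {"dx":-24,"dy":-19,"gripper":50},
    {"dx":-24,"dy":-19,"gripper":50},
    {"dx":-24,"dy":-19,"gripper":50},
    {"dx":-24,"dy":-19,"gripper":50}
  ]
}}

```text
invalid input at $.moves[0]: expected keys gripper, dx, dy, dz, roll
```

Request:
{"method": "jog_arm", "body": {
  "moves": [
    {"roll":8.2},
    {"roll":8.2},
    {"roll":8.2},
    {"roll":8.2},
    {"roll":8.2},
    {"roll":8.2},
    {"roll":8.2},
    {"roll":8.2},
    {"roll":8.2},
    {"roll":8.4}
  ]
}}

```text
invalid input at $.moves[0]: expected keys gripper, dx, dy, dz, roll
```

```bash
python3 -c "
from h import *
togo(-45,118,80);print(manip.get_obs()['opening'])
cv2.imwrite('pics/w1.png',manip.read_camera('wrist')[:,:,::-1])
cv2.imwrite('pics/t1.png',manip.read_camera('top')[:,:,::-1])"
```

```text
t 0.1 plate pos [-478.7  573.9] 221.8 tool shift [-491.4 -392.7  142.5] world [ 352. -522. -142.] tooly yaw rel plate 82.22 tilt [-0.    -0.002 -1.   ]
87.79034986413284
```

View pics/w1.png

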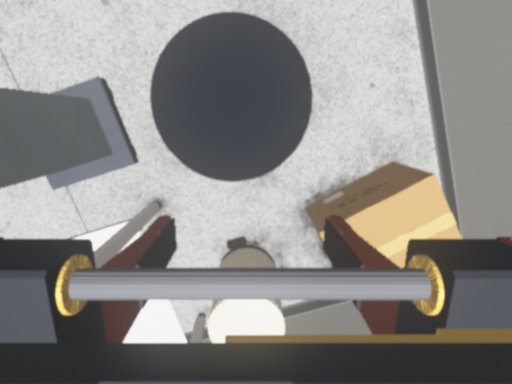

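Nothing moved, because every row needs all five keys. The wrist view shows only the stool and the floor.

Request:
{"method": "jog_arm", "body": {
  "moves": [
    {"dx":-25,"dy":-20,"dz":0,"roll":0,"gripper":50},
    {"dx":-25,"dy":-20,"dz":0,"roll":0,"gripper":50},
    {"dx":-25,"dy":-20,"dz":0,"roll":0,"gripper":50},
    {"dx":-25,"dy":-20,"dz":0,"roll":0,"gripper":50},
    {"dx":-25,"dy":-20,"dz":0,"roll":0,"gripper":50},
    {"dx":-25,"dy":-20,"dz":0,"roll":0,"gripper":50},
    {"dx":-25,"dy":-20,"dz":0,"roll":0,"gripper":50},
    {"dx":-25,"dy":-20,"dz":0,"roll":0,"gripper":50},
    {"dx":-25,"dy":-20,"dz":0,"roll":0,"gripper":50},
    {"dx":-25,"dy":-20,"dz":0,"roll":0,"gripper":50}
  ]
}}

```text
time_s: 1.2
position: [380.8, 377.6, 222.7]
tcp_rot: [-0.0, 0.151, 0.989, 0.0]
ft_force: [0.5, 0.8, 0.1]
opening: 50.2
finger_force: 0.0
```

Request:
{"method": "jog_arm", "body": {
  "moves": [
    {"dx":-24,"dy":-19,"dz":0,"roll":0,"gripper":50},
    {"dx":-24,"dy":-19,"dz":0,"roll":0,"gripper":50},
    {"dx":-24,"dy":-19,"dz":0,"roll":0,"gripper":50},
    {"dx":-24,"dy":-19,"dz":0,"roll":0,"gripper":50},
    {"dx":-24,"dy":-19,"dz":0,"roll":0,"gripper":50},
    {"dx":-24,"dy":-19,"dz":0,"roll":0,"gripper":50},
    {"dx":-24,"dy":-19,"dz":0,"roll":0,"gripper":50},
    {"dx":-24,"dy":-19,"dz":0,"roll":0,"gripper":50},
    {"dx":-24,"dy":-19,"dz":0,"roll":0,"gripper":50},
    {"dx":-24,"dy":-19,"dz":0,"roll":0,"gripper":50}
  ]
}}

```text
time_s: 2.2
position: [553.2, 124.8, 222.6]
tcp_rot: [-0.0, 0.151, 0.989, 0.0]
ft_force: [-0.1, -0.2, 0.6]
opening: 50.3
finger_force: 0.0
```

Request:
{"method": "jog_arm", "body": {
  "moves": [
    {"dx":0,"dy":0,"dz":0,"roll":8.2,"gripper":50},
    {"dx":0,"dy":0,"dz":0,"roll":8.2,"gripper":50},
    {"dx":0,"dy":0,"dz":0,"roll":8.2,"gripper":50},
    {"dx":0,"dy":0,"dz":0,"roll":8.2,"gripper":50},
    {"dx":0,"dy":0,"dz":0,"roll":8.2,"gripper":50},
    {"dx":0,"dy":0,"dz":0,"roll":8.2,"gripper":50},
    {"dx":0,"dy":0,"dz":0,"roll":8.2,"gripper":50},
    {"dx":0,"dy":0,"dz":0,"roll":8.2,"gripper":50},
    {"dx":0,"dy":0,"dz":0,"roll":8.2,"gripper":50},
    {"dx":0,"dy":0,"dz":0,"roll":8.4,"gripper":50}
  ]
}}

```text
time_s: 3.2
position: [552.5, 125.9, 222.6]
tcp_rot: [-0.0, 0.765, 0.644, -0.0]
ft_force: [0.5, 0.7, 0.0]
opening: 49.8
finger_force: 0.0
```

```bash
python3 -c "
from h import *
togo(-45,118,80);print(manip.get_obs()['opening'],manip.get_obs()['ft_force'])
cv2.imwrite('pics/w2.png',manip.read_camera('wrist')[:,:,::-1])"
```

```text
t 3.2 plate pos [-46.1 121.6] 222.6 tool shift [ -3.6   1.2 142.6] world [   1.   -4. -143.] tooly yaw rel plate -0.32 tilt [-0. -0. -1.]
49.81478246997278 [0.49560358 0.71298401 0.03729374]
```

View pics/w2.png

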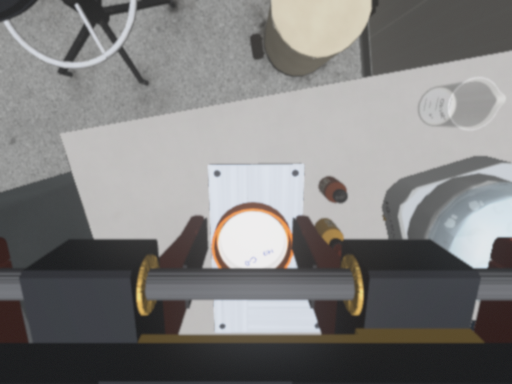

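The wrist view shows the carrier centred at about (254,240), the plate's far edge corners at (209,165) and (303,165), and both bottles to the right of the fingers. I'll use it to check the fit.

```bash
cat >> h.py <<'E'
def wray(uv,z):
    p,M=where();c=manip.camera_params("wrist");H=c["hand_eye"]
    d=M@H[:3,:3]@np.array([(uv[0]-c["cx"])/c["fx"],(uv[1]-c["cy"])/c["fy"],1]);o=p+M@H[:3,3]
    return (o+d*(z-o[2])/d[2])[:2]
E
python3 -c "
from h import *
im=cv2.imread('pics/w2.png')[:,:,::-1].copy()
for uv in((209,165),(303,165)):print(w2p(wray(uv,16)))
c=carrier('wrist',im);print(cv2.boundingRect(c))
P=np.array([wray(p[0],46) for p in c]);print(w2p(cv2.minEnclosingCircle(P.astype(np.float32))[0]),cv2.minEnclosingCircle(P.astype(np.float32))[1])
print([w2p(wray(u,45)) for u in((335,190),)])
"
```

```text
[-98.42011238 130.48760403]
[ 21.61381705 129.01510256]
(213, 213, 21, 54)
[-77.44805914  40.04760918] 36.959228515625
[array([ 55.77307542, 102.87760483])]
```

Request:
{"method": "jog_arm", "body": {
  "moves": [
    {"dx":0,"dy":1,"dz":25,"roll":-0.3,"gripper":50},
    {"dx":0,"dy":0,"dz":30,"roll":0,"gripper":50},
    {"dx":0,"dy":0,"dz":30,"roll":0,"gripper":50},
    {"dx":0,"dy":0,"dz":30,"roll":0,"gripper":50},
    {"dx":0,"dy":0,"dz":30,"roll":0,"gripper":50},
    {"dx":0,"dy":0,"dz":25,"roll":0,"gripper":50},
    {"dx":0,"dy":0,"dz":15,"roll":0,"gripper":50},
    {"dx":0,"dy":0,"dz":9,"roll":0,"gripper":50},
    {"dx":0,"dy":0,"dz":0,"roll":0,"gripper":50}
  ]
}}

```text
time_s: 4.15
position: [553.4, 125.6, 28.1]
tcp_rot: [-0.0, 0.762, 0.648, -0.001]
ft_force: [0.2, -0.0, 0.9]
opening: 49.9
finger_force: 0.0
```

```bash
python3 -c "
from h import *
togo(-45,0.6,28);print(manip.get_obs()['opening'],manip.get_obs()['ft_force'])"
```

```text
t 4.15 plate pos [-45.3 121.5] 28.1 tool shift [-1.209e+02 -5.000e-01  1.000e-01] world [ -20. -119.   -0.] tooly yaw rel plate 0.37 tilt [-0.001 -0.001 -1.   ]
49.933807197742745 [ 0.1539087  -0.0106345   0.94770287]
```

Request:
{"method": "jog_arm", "body": {
  "moves": [
    {"dx":-10,"dy":0,"dz":0,"roll":0.3,"gripper":50},
    {"dx":-10,"dy":0,"dz":0,"roll":0,"gripper":50},
    {"dx":-8,"dy":0,"dz":0,"roll":0,"gripper":50},
    {"dx":-4,"dy":0,"dz":0,"roll":0,"gripper":50},
    {"dx":-4,"dy":0,"dz":0,"roll":0,"gripper":50},
    {"dx":-4,"dy":0,"dz":0,"roll":0,"gripper":50},
    {"dx":-4,"dy":0,"dz":0,"roll":0,"gripper":50},
    {"dx":-4,"dy":0,"dz":0,"roll":0,"gripper":50},
    {"dx":-4,"dy":0,"dz":0,"roll":0,"gripper":50}
  ]
}}

```text
time_s: 5.05
position: [545.4, 75.0, 28.9]
tcp_rot: [-0.0, 0.763, 0.646, 0.0]
ft_force: [0.5, 3.4, 2.7]
opening: 50.0
finger_force: 1.7
```

```bash
python3 -c "
from h import *
togo(-45,0.6,28);print(manip.get_obs()['opening'],A.T@manip.get_obs()['ft_force'][:2])
im=manip.read_camera('top');c=carrier('top',im);P=np.array([ray('top',p[0],46) for p in c]).astype(np.float32);e=cv2.minEnclosingCircle(P);print(w2p(e[0]),e[1])
cv2.imwrite('pics/t3.png',cv2.resize(im[110:220,125:255,::-1],None,fx=6,fy=5.4))"
```

```text
t 5.05 plate pos [-44.7  70.3] 28.9 tool shift [-69.7  -0.4   0.8] world [-12. -69.  -1.] tooly yaw rel plate 0.06 tilt [ 0.001  0.    -1.   ]
49.982844470194614 [-0.11714618  3.47249099]
[-46.61760824  14.96496186] 52.874629974365234
```

View pics/t3.png

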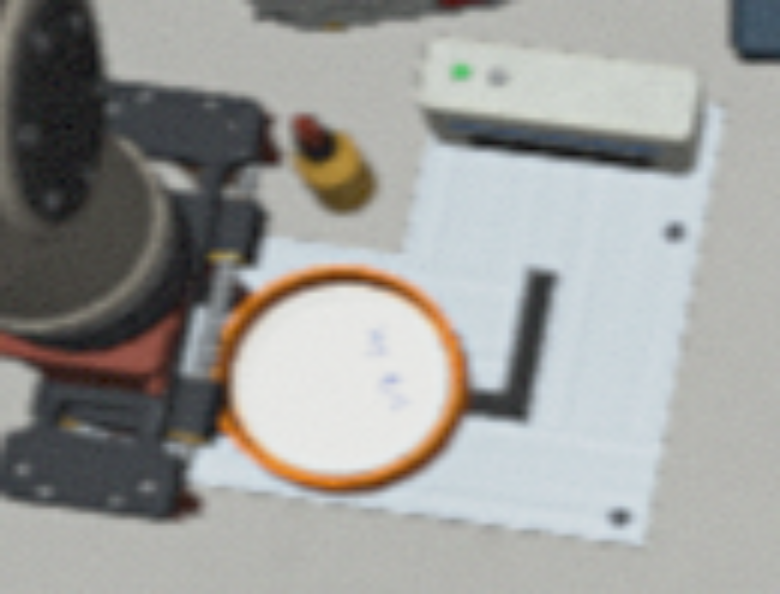

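The carrier is moving along the slot, at plate y of about 15, with 3.5 N of push and a 55 mm offset from the TCP as planned. The bottle is clear. I'll keep pushing.

Request:
{"method": "jog_arm", "body": {
  "moves": [
    {"dx":-6,"dy":0,"dz":0,"roll":0,"gripper":50},
    {"dx":-6,"dy":0,"dz":0,"roll":0,"gripper":50},
    {"dx":-6,"dy":0,"dz":0,"roll":0,"gripper":50},
    {"dx":-6,"dy":0,"dz":0,"roll":0,"gripper":50},
    {"dx":-6,"dy":0,"dz":0,"roll":0,"gripper":50},
    {"dx":-6,"dy":0,"dz":0,"roll":0,"gripper":50},
    {"dx":-6,"dy":0,"dz":0,"roll":0,"gripper":50},
    {"dx":-6,"dy":0,"dz":0,"roll":0,"gripper":50},
    {"dx":-6,"dy":0,"dz":0,"roll":0,"gripper":50},
    {"dx":-6,"dy":0,"dz":0,"roll":0,"gripper":50}
  ]
}}

```text
time_s: 6.1
position: [535.0, 14.8, 28.6]
tcp_rot: [-0.0, 0.763, 0.646, -0.0]
ft_force: [0.2, 5.1, 4.5]
opening: 50.1
finger_force: 2.4
```

Request:
{"method": "jog_arm", "body": {
  "moves": [
    {"dx":-3,"dy":0,"dz":0,"roll":0,"gripper":50},
    {"dx":-2,"dy":0,"dz":0,"roll":0,"gripper":50},
    {"dx":-1,"dy":0,"dz":0,"roll":0,"gripper":50},
    {"dx":0,"dy":0,"dz":0,"roll":0,"gripper":50}
  ]
}}

```text
time_s: 6.5
position: [534.1, 9.2, 28.6]
tcp_rot: [0.0, 0.764, 0.646, -0.0]
ft_force: [1.0, 2.9, 3.8]
opening: 50.2
finger_force: 1.8
```

```bash
cat >> h.py <<'E'
def look(f):
    togo(-45,0.6,28);print(manip.get_obs()['opening'],A.T@manip.get_obs()['ft_force'][:2])
    im=manip.read_camera('top');c=carrier('top',im);P=np.array([ray('top',p[0],46) for p in c]).astype(np.float32);e=cv2.minEnclosingCircle(P);print(w2p(e[0]),e[1])
    cv2.imwrite(f'pics/{f}.png',cv2.resize(im[110:220,125:255,::-1],None,fx=6,fy=5.4))
E
python3 -c "
from h import *
look('t4')"
```

```text
t 6.5 plate pos [-44.9   3.5] 28.6 tool shift [-2.9 -0.1  0.6] world [-1. -3. -1.] tooly yaw rel plate 0.02 tilt [-0. -0. -1.]
50.181560853643674 [0.4738941  3.02621432]
[-47.59065096 -52.16352052] 52.07113265991211
```

Request:
{"method": "jog_arm", "body": {
  "moves": [
    {"dx":-1,"dy":0,"dz":0,"roll":0,"gripper":50},
    {"dx":-1,"dy":0,"dz":0,"roll":0,"gripper":50}
  ]
}}

```text
time_s: 6.75
position: [533.7, 7.5, 28.6]
tcp_rot: [-0.0, 0.763, 0.646, -0.0]
ft_force: [0.9, 3.6, 2.6]
opening: 50.2
finger_force: 2.1
```

Request:
{"method": "jog_arm", "body": {
  "moves": [
    {"dx":-1,"dy":0,"dz":0,"roll":0,"gripper":50}
  ]
}}

```text
time_s: 6.85
position: [533.5, 6.4, 28.6]
tcp_rot: [-0.0, 0.763, 0.646, -0.0]
ft_force: [1.3, 3.7, 2.4]
opening: 49.8
finger_force: 2.0
```

Request:
{"method": "jog_arm", "body": {
  "moves": [
    {"dx":-1,"dy":0,"dz":0,"roll":0,"gripper":50}
  ]
}}

```text
time_s: 6.95
position: [533.3, 5.3, 28.6]
tcp_rot: [-0.0, 0.763, 0.646, -0.0]
ft_force: [1.0, 4.0, 2.5]
opening: 50.3
finger_force: 2.0
```

Request:
{"method": "jog_arm", "body": {
  "moves": [
    {"dx":-1,"dy":0,"dz":0,"roll":0,"gripper":50}
  ]
}}

```text
time_s: 7.05
position: [533.2, 4.3, 28.6]
tcp_rot: [-0.0, 0.764, 0.646, -0.0]
ft_force: [0.2, 3.1, 2.2]
opening: 50.3
finger_force: 1.9
```

Request:
{"method": "jog_arm", "body": {
  "moves": [
    {"dx":-1,"dy":0,"dz":0,"roll":0,"gripper":50}
  ]
}}

```text
time_s: 7.15
position: [533.0, 3.3, 28.6]
tcp_rot: [-0.0, 0.764, 0.646, -0.0]
ft_force: [0.7, 2.5, 2.5]
opening: 49.9
finger_force: 1.9
```

```bash
python3 -c "
from h import *
look('t5')"
```

```text
t 7.15 plate pos [-45.   -2.6] 28.6 tool shift [ 3.2 -0.   0.6] world [ 1.  3. -1.] tooly yaw rel plate 0.01 tilt [-0. -0. -1.]
49.89862402341886 [0.24908308 2.59517428]
[-46.46573393 -59.1299206 ] 52.65715026855469
```

Request:
{"method": "jog_arm", "body": {
  "moves": [
    {"dx":-1,"dy":0,"dz":0,"roll":0,"gripper":50}
  ]
}}

```text
time_s: 7.3
position: [533.0, 3.0, 28.6]
tcp_rot: [-0.0, 0.763, 0.646, 0.0]
ft_force: [0.4, 6.0, 1.4]
opening: 50.1
finger_force: 3.3
```

Request:
{"method": "jog_arm", "body": {
  "moves": [
    {"dx":-1,"dy":0,"dz":0,"roll":0,"gripper":50}
  ]
}}

```text
time_s: 7.4
position: [533.0, 2.8, 28.7]
tcp_rot: [-0.001, 0.763, 0.646, 0.001]
ft_force: [1.5, 8.7, 2.7]
opening: 50.1
finger_force: 4.2
```

View pics/t5.png

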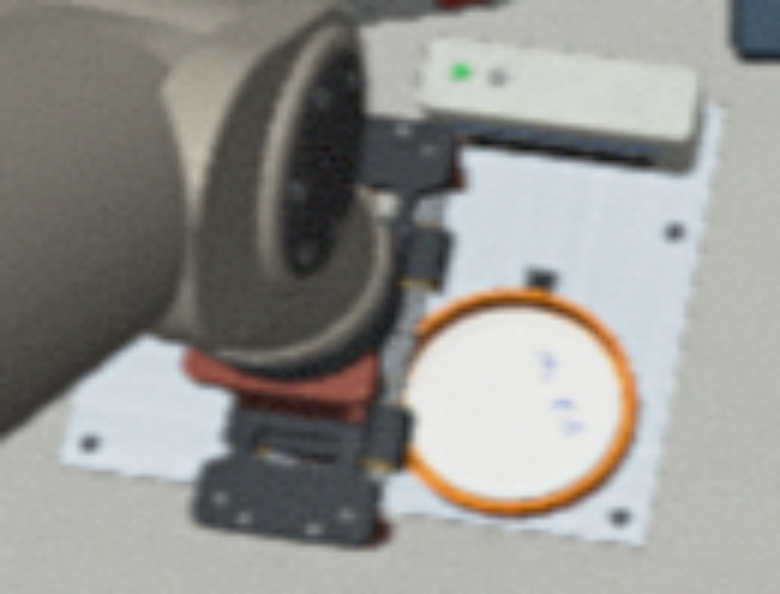

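The carrier is at the corner: force is up to 8.7 N with no more motion, and only the end stub of the slot shows at (540,278). Next I back off, lift and go round.

Request:
{"method": "jog_arm", "body": {
  "moves": [
    {"dx":10,"dy":0,"dz":0,"roll":0,"gripper":50},
    {"dx":15,"dy":0,"dz":0,"roll":0,"gripper":50},
    {"dx":0,"dy":0,"dz":-25,"roll":0,"gripper":50},
    {"dx":0,"dy":0,"dz":-25,"roll":0,"gripper":50},
    {"dx":0,"dy":0,"dz":-20,"roll":0,"gripper":50},
    {"dx":-20,"dy":-19,"dz":0,"roll":0,"gripper":50},
    {"dx":-20,"dy":-19,"dz":0,"roll":0,"gripper":50},
    {"dx":-20,"dy":-19,"dz":0,"roll":0,"gripper":50},
    {"dx":-20,"dy":-19,"dz":0,"roll":0,"gripper":50},
    {"dx":0,"dy":0,"dz":0,"roll":0,"gripper":50}
  ]
}}

```text
time_s: 8.4
position: [445.0, -41.9, 98.1]
tcp_rot: [-0.001, 0.765, 0.644, -0.002]
ft_force: [0.9, 0.2, -0.2]
opening: 49.6
finger_force: 0.0
```

```bash
python3 -c "
from h import *
togo(-121,-57.7,98);print(manip.get_obs()['q'])"
```

```text
t 8.4 plate pos [-124.2  -61.7] 98.1 tool shift [4.  3.2 0.1] world [ 4.  3. -0.] tooly yaw rel plate -0.18 tilt [-0.001 -0.004 -1.   ]
[-0.49150579  0.31768817  0.52764223  2.21984402 -0.25701081  0.66482022
  0.04849911]
```

Request:
{"method": "jog_arm", "body": {
  "moves": [
    {"dx":4,"dy":3,"dz":0,"roll":8,"gripper":50},
    {"dx":0,"dy":0,"dz":0,"roll":8,"gripper":50},
    {"dx":0,"dy":0,"dz":0,"roll":8,"gripper":50},
    {"dx":0,"dy":0,"dz":0,"roll":8,"gripper":50},
    {"dx":0,"dy":0,"dz":0,"roll":8,"gripper":50},
    {"dx":0,"dy":0,"dz":0,"roll":8,"gripper":50},
    {"dx":0,"dy":0,"dz":0,"roll":8,"gripper":50},
    {"dx":0,"dy":0,"dz":0,"roll":8,"gripper":50},
    {"dx":0,"dy":0,"dz":0,"roll":8,"gripper":50},
    {"dx":0,"dy":0,"dz":0,"roll":8,"gripper":50}
  ]
}}

```text
time_s: 9.4
position: [452.9, -35.9, 98.6]
tcp_rot: [0.0, 1.0, 0.002, -0.0]
ft_force: [-0.2, 0.8, 0.2]
opening: 49.9
finger_force: 0.0
```

Request:
{"method": "jog_arm", "body": {
  "moves": [
    {"dx":0,"dy":0,"dz":0,"roll":8,"gripper":50},
    {"dx":0,"dy":0,"dz":0,"roll":2,"gripper":50},
    {"dx":0,"dy":0,"dz":0,"roll":0,"gripper":50}
  ]
}}

```text
time_s: 9.7
position: [452.6, -36.2, 98.5]
tcp_rot: [0.0, 0.997, -0.082, -0.0]
ft_force: [-1.4, -0.4, -0.4]
opening: 49.9
finger_force: 0.0
```

```bash
python3 -c "
from h import *
look('t6')
togo(-120,-57.7,28);print(manip.get_obs()['q'])"
```

```text
t 9.7 plate pos [-117.7  -54.8] 98.5 tool shift [ 72.9 -55.3  70.4] world [ 81.  43. -70.] tooly yaw rel plate -89.81 tilt [-0.     0.001 -1.   ]
49.89900564989767 [-1.31089818 -0.67557232]
[ 213.55381521 -367.43677449] 9.185317039489746
t 9.75 plate pos [-117.7  -55. ] 98.6 tool shift [-2.3  2.7 70.6] world [ -3.  -2. -71.] tooly yaw rel plate -89.78 tilt [-0.     0.001 -1.   ]
[-0.80906245  0.44064533  0.93936779  2.22210758 -0.54504098  0.72481054
 -1.2259486 ]
```

Request:
{"method": "jog_arm", "body": {
  "moves": [
    {"dx":-2,"dy":2.7,"dz":20,"roll":0.2,"gripper":50},
    {"dx":0,"dy":0,"dz":25,"roll":0,"gripper":50},
    {"dx":0,"dy":0,"dz":15,"roll":0,"gripper":50},
    {"dx":0,"dy":0,"dz":10,"roll":0,"gripper":50},
    {"dx":0,"dy":0,"dz":0,"roll":0,"gripper":50}
  ]
}}

```text
time_s: 10.25
position: [449.4, -39.1, 27.9]
tcp_rot: [0.0, 0.996, -0.084, -0.001]
ft_force: [-0.8, 0.5, 0.0]
opening: 50.3
finger_force: 0.0
```

```bash
python3 -c "
from h import *
togo(-37.6,-57.7,28);print(manip.get_obs()['q'],manip.get_obs()['ft_force'])
im=manip.read_camera('scene')
cv2.imwrite('pics/s6.png',cv2.resize(im[130:270,110:310,::-1],None,fx=4,fy=4))"
```

```text
t 10.25 plate pos [-120.4  -58.2] 27.9 tool shift [82.8 -0.7 -0.2] world [ 82. -13.   0.] tooly yaw rel plate -90.12 tilt [-0.002  0.    -1.   ]
[-0.64972616  0.55493237  0.75420006  2.2593442  -0.7171008   0.58104819
 -1.08540082] [-0.81739651  0.52025426  0.02236053]
```

View pics/s6.png

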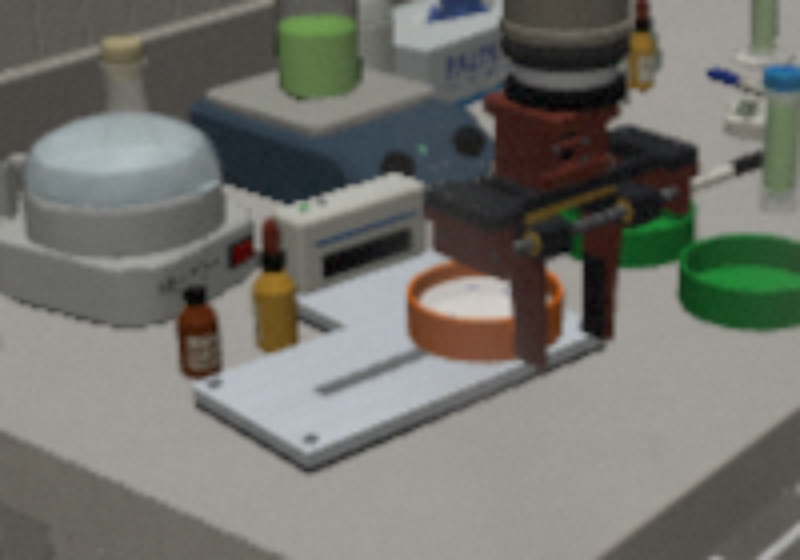

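The scene view shows the carrier flat at the corner, around (485,310), with the fingers standing just outside it at (530,350) and (600,330). Now the second leg.

Request:
{"method": "jog_arm", "body": {
  "moves": [
    {"dx":7,"dy":-0.5,"dz":0,"roll":0,"gripper":50},
    {"dx":7,"dy":0,"dz":0,"roll":0,"gripper":50},
    {"dx":4,"dy":0,"dz":0,"roll":0,"gripper":50},
    {"dx":4,"dy":0,"dz":0,"roll":0,"gripper":50},
    {"dx":4,"dy":0,"dz":0,"roll":0,"gripper":50},
    {"dx":4,"dy":0,"dz":0,"roll":0,"gripper":50}
  ]
}}

```text
time_s: 10.9
position: [477.6, -43.0, 28.4]
tcp_rot: [-0.001, 0.996, -0.085, -0.002]
ft_force: [-5.8, 2.3, 6.8]
opening: 50.1
finger_force: 3.8
```

```bash
python3 -c "
from h import *
togo(-37.6,-57.7,28);print(manip.get_obs()['ft_force'])"
```

```text
t 10.9 plate pos [-91.9 -57.4] 28.4 tool shift [54.3  0.1  0.2] world [53. -9. -0.] tooly yaw rel plate -90.17 tilt [-0.004 -0.001 -1.   ]
[-5.82045879  2.28244764  6.83703834]
```

Request:
{"method": "jog_arm", "body": {
  "moves": [
    {"dx":4,"dy":0,"dz":0,"roll":0,"gripper":50},
    {"dx":4,"dy":0,"dz":0,"roll":0,"gripper":50},
    {"dx":4,"dy":0,"dz":0,"roll":0,"gripper":50}
  ]
}}

```text
time_s: 11.2
position: [489.4, -45.0, 28.4]
tcp_rot: [-0.001, 0.996, -0.085, -0.002]
ft_force: [-6.9, 1.6, 6.9]
opening: 49.7
finger_force: 3.9
```

Request:
{"method": "jog_arm", "body": {
  "moves": [
    {"dx":4,"dy":0,"dz":0,"roll":0,"gripper":50},
    {"dx":4,"dy":0,"dz":0,"roll":0,"gripper":50},
    {"dx":4,"dy":0,"dz":0,"roll":0,"gripper":50},
    {"dx":4,"dy":0,"dz":0,"roll":0,"gripper":50},
    {"dx":4,"dy":0,"dz":0,"roll":0,"gripper":50}
  ]
}}

```text
time_s: 11.7
position: [509.2, -48.3, 28.4]
tcp_rot: [-0.001, 0.996, -0.085, -0.002]
ft_force: [-6.7, 1.6, 6.0]
opening: 50.4
finger_force: 3.7
```

```bash
python3 -c "
from h import *
togo(-37.6,-57.7,28);print(manip.get_obs()['ft_force'])
im=manip.read_camera('scene')
cv2.imwrite('pics/s7.png',cv2.resize(im[130:270,110:310,::-1],None,fx=4,fy=4))"
```

```text
t 11.7 plate pos [-59.9 -57.4] 28.4 tool shift [22.3  0.2  0.3] world [22. -4. -0.] tooly yaw rel plate -90.16 tilt [-0.004 -0.001 -1.   ]
[-6.66360812  1.63754815  5.98438154]
```

View pics/s7.png

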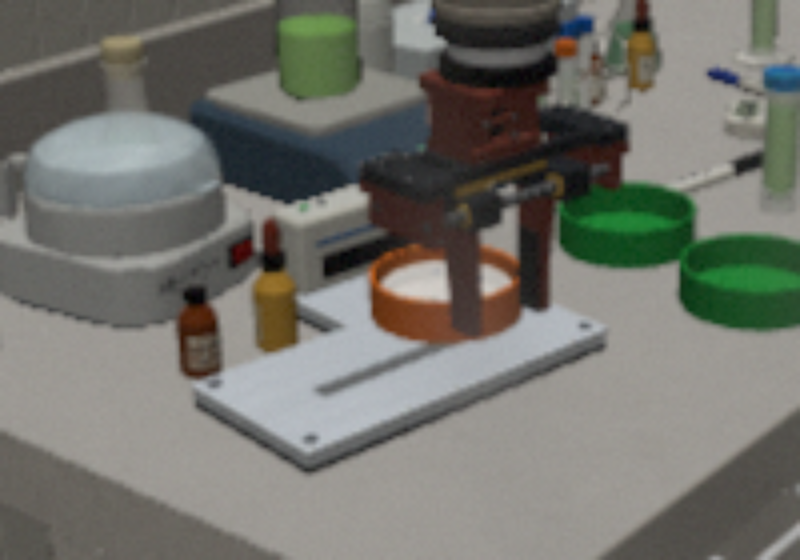

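The carrier is moving straight up the short leg, flat, with about 22 mm to go.

Request:
{"method": "jog_arm", "body": {
  "moves": [
    {"dx":4,"dy":0,"dz":0,"roll":0,"gripper":50},
    {"dx":4,"dy":0,"dz":0,"roll":0,"gripper":50},
    {"dx":3,"dy":0,"dz":0,"roll":0,"gripper":50},
    {"dx":3,"dy":0,"dz":0,"roll":0,"gripper":50},
    {"dx":2,"dy":0,"dz":0,"roll":0,"gripper":50}
  ]
}}

```text
time_s: 12.25
position: [525.7, -51.2, 28.4]
tcp_rot: [-0.001, 0.996, -0.085, -0.001]
ft_force: [-4.8, 2.2, 4.2]
opening: 49.9
finger_force: 3.2
```

Request:
{"method": "jog_arm", "body": {
  "moves": [
    {"dx":1,"dy":0,"dz":0,"roll":0,"gripper":50},
    {"dx":1,"dy":0,"dz":0,"roll":0,"gripper":50},
    {"dx":1,"dy":0,"dz":0,"roll":0,"gripper":50}
  ]
}}

```text
time_s: 12.55
position: [528.9, -51.7, 28.4]
tcp_rot: [-0.0, 0.996, -0.085, -0.001]
ft_force: [-5.0, 1.7, 4.8]
opening: 50.2
finger_force: 3.1
```

Request:
{"method": "jog_arm", "body": {
  "moves": [
    {"dx":1,"dy":0,"dz":0,"roll":0,"gripper":50},
    {"dx":1,"dy":0,"dz":0,"roll":0,"gripper":50}
  ]
}}

```text
time_s: 12.75
position: [530.9, -52.1, 28.4]
tcp_rot: [-0.0, 0.996, -0.085, -0.001]
ft_force: [-3.7, 2.1, 3.3]
opening: 50.4
finger_force: 3.0
```

Request:
{"method": "jog_arm", "body": {
  "moves": [
    {"dx":1,"dy":0,"dz":0,"roll":0,"gripper":50}
  ]
}}

```text
time_s: 12.85
position: [531.9, -52.3, 28.4]
tcp_rot: [-0.0, 0.996, -0.085, -0.001]
ft_force: [-4.6, 1.5, 3.6]
opening: 49.9
finger_force: 3.0
```

Request:
{"method": "jog_arm", "body": {
  "moves": [
    {"dx":1,"dy":0,"dz":0,"roll":0,"gripper":50}
  ]
}}

```text
time_s: 12.95
position: [532.9, -52.4, 28.4]
tcp_rot: [-0.0, 0.996, -0.085, -0.001]
ft_force: [-5.6, 2.4, 4.7]
opening: 50.3
finger_force: 3.0
```

```bash
python3 -c "
from h import *
look('t8')"
```

```text
t 12.95 plate pos [-35.9 -57.5] 28.4 tool shift [ -9.3 -58.1   0.5] world [ 1. 59. -0.] tooly yaw rel plate -90.16 tilt [-0.002 -0.001 -1.   ]
50.33317521672042 [-5.92818238  1.41858929]
[ 213.55381521 -367.43677449] 9.185317039489746
```

Request:
{"method": "jog_arm", "body": {
  "moves": [
    {"dx":1,"dy":0,"dz":0,"roll":0,"gripper":50}
  ]
}}

```text
time_s: 13.1
position: [534.0, -52.6, 28.4]
tcp_rot: [-0.0, 0.996, -0.085, -0.001]
ft_force: [-4.9, 1.4, 2.5]
opening: 50.0
finger_force: 2.9
```

Request:
{"method": "jog_arm", "body": {
  "moves": [
    {"dx":1,"dy":0,"dz":0,"roll":0,"gripper":50}
  ]
}}

```text
time_s: 13.2
position: [534.6, -52.7, 28.4]
tcp_rot: [-0.0, 0.996, -0.085, -0.001]
ft_force: [-7.8, 2.6, 7.2]
opening: 50.2
finger_force: 4.5
```

Request:
{"method": "jog_arm", "body": {
  "moves": [
    {"dx":1,"dy":0,"dz":0,"roll":0,"gripper":50}
  ]
}}

```text
time_s: 13.3
position: [534.6, -52.7, 28.3]
tcp_rot: [-0.001, 0.996, -0.085, -0.002]
ft_force: [-10.9, 3.4, 8.6]
opening: 50.5
finger_force: 5.8
```

Request:
{"method": "jog_arm", "body": {
  "moves": [
    {"dx":1,"dy":0,"dz":0,"roll":0,"gripper":50},
    {"dx":1,"dy":0,"dz":0,"roll":0,"gripper":50}
  ]
}}

```text
time_s: 13.5
position: [534.8, -52.7, 28.1]
tcp_rot: [-0.001, 0.996, -0.085, -0.004]
ft_force: [-15.3, 4.5, 15.2]
opening: 50.3
finger_force: 8.5
```

Request:
{"method": "jog_arm", "body": {
  "moves": [
    {"dx":-5,"dy":0,"dz":0,"roll":0,"gripper":50},
    {"dx":-10,"dy":0,"dz":0,"roll":0,"gripper":50},
    {"dx":-20,"dy":0,"dz":0,"roll":0,"gripper":50},
    {"dx":-20,"dy":0,"dz":0,"roll":0,"gripper":50},
    {"dx":0,"dy":0,"dz":-30,"roll":0,"gripper":50},
    {"dx":0,"dy":0,"dz":-30,"roll":0,"gripper":50},
    {"dx":0,"dy":20,"dz":-30,"roll":0,"gripper":50},
    {"dx":0,"dy":30,"dz":-30,"roll":0,"gripper":50},
    {"dx":0,"dy":40,"dz":-20,"roll":0,"gripper":50},
    {"dx":0,"dy":40,"dz":0,"roll":0,"gripper":50}
  ]
}}

```text
time_s: 14.5
position: [464.5, -174.5, 171.4]
tcp_rot: [0.0, 0.996, -0.084, 0.004]
ft_force: [0.1, -0.6, -0.4]
opening: 50.5
finger_force: 0.0
```

Request:
{"method": "jog_arm", "body": {
  "moves": [
    {"dx":0,"dy":40,"dz":0,"roll":0,"gripper":50},
    {"dx":0,"dy":40,"dz":0,"roll":0,"gripper":50},
    {"dx":0,"dy":40,"dz":0,"roll":0,"gripper":50},
    {"dx":0,"dy":40,"dz":0,"roll":0,"gripper":50},
    {"dx":0,"dy":0,"dz":0,"roll":0,"gripper":50}
  ]
}}

```text
time_s: 15.0
position: [433.0, -337.0, 169.7]
tcp_rot: [0.003, 0.996, -0.09, 0.001]
ft_force: [-0.3, -0.5, 0.4]
opening: 49.9
finger_force: 0.0
```

```bash
python3 -c "
from h import *
look('t9')"
```

```text
t 15.0 plate pos [ -87.  -354.7] 169.7 tool shift [  37.2 -356.5  140.1] world [ 101.  343. -142.] tooly yaw rel plate -90.71 tilt [ 0.003  0.005 -1.   ]
49.86399480987304 [-0.18513653 -0.50817538]
[ 18.22596012 -57.6975794 ] 53.163028717041016
```

View pics/t9.png

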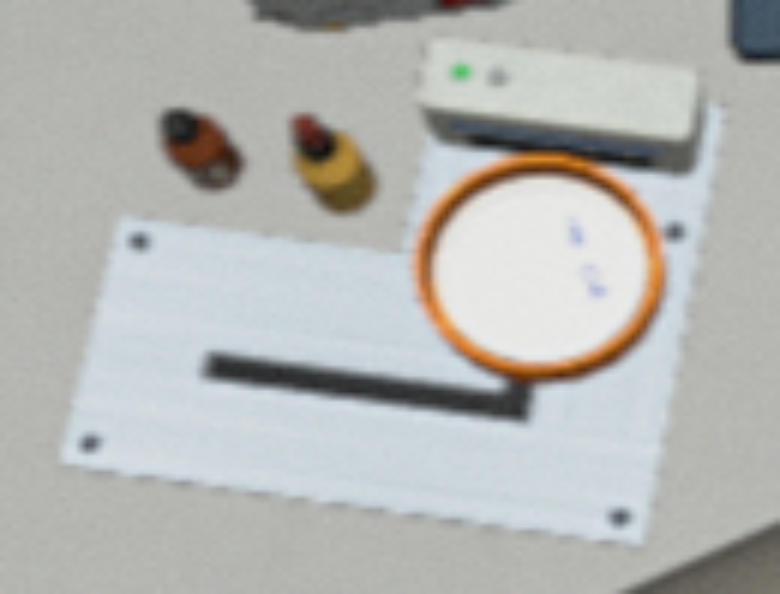

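The carrier is home beside the reader head: it measures plate (18.2, -57.7), and the stop was felt at 15 N. The dish is lying in it, both bottles are unmoved and the arm is clear.

```bash
python3 -c "
from plant import manip
print(manip.close_job())"
```

```text
the job is handed in; nothing more can be done
None
```

I pushed the carrier round the corner and up to the reader head until it stopped hard at the slot's end, then backed the arm away and handed the job in at about 15 s. The dish is still in the carrier, and both bottles looked unmoved in the last picture.

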